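Reassemble the washed spice jar: sifter disk in the mouth, screw ring over it

ROBOT

A 6-joint arm with a two-finger parallel gripper is mounted at the origin on the work surface. World frame = base frame: x ahead of the robot, y to its left, z up, the work surface at z = 0. Lengths are in m, angles in rad, forces in N, time in s.
With the tool pointing down it reaches from about 0.425 to 0.925 m from the base axis. Payload 12.5 kg.
Tool frame: the origin (TCP) lies on the mounting face of the last link; the fingertips stand manip.tips_ahead ahead of it and the grasp point (between the pads) lies 155 mm ahead of it (manip.tips_ahead is the distance from the TCP to the fingertips, in m); z points along the fingers, y is the line along which they close (so a half turn about z gives the same grasp; the last joint's range is limited). The gripper opens to 85 mm and grips with 20 to 120 N. Pads are 22 mm wide; open, the fingers measure 114 mm over their backs; the gripper's body (76 mm by 85 mm) begins 54 mm behind the grasp point. The pads swing forward as they close: fully open they stand 13 mm farther back than shut.
Start: joints at [-1.206, 0.491, 1.559, -0, 1.092, -0.106], TCP at [0.284, -0.557, 0.405] pointing down, gripper open.
Joint ranges: [-3.1, 3.1], [-0.84, 2.19], [0.05, 2.79], [-1.13, 4.28], [0.06, 2.93], [-2.69, 2.69]. Speed limits (rad/s): [2.22, 2.22, 2.79, 3.14, 3.14, 3.14].

INTERFACE

Orientations are given as a 3x3 rotation matrix whose columns are the frame's x, y, z axes.
In Python, from workcell import manip gives the robot as it stands.
- The arm moves only by the tool step_arm, never from a script. Its argument "steps" is a list of rows, each a list of 2 entries, a list of its own where there are three numbers: the shift along the tool's x, y, z in cm, then the turn about the tool's z in degrees. A call has 1 to 20 rows; each row shifts and turns the commanded pose from where the row before left it, along the tool's axes as they then stand; what a row does not reach is not made up. A row lasts 1/12 s, in which the tool goes at most 41.7 mm and 7.16 degrees, less where a joint would pass 70% of its speed; a pose out of reach is approached as far as the arm can. A call is refused whole if a number of a shift passes 4.17 or a number of a turn 7.16, either way. A call with a gripper value outside its range is refused whole. "jaw" is the finger opening in cm, from 0 to 8.54, set as the call begins (left out, the last holds). The fingers move at their own pace and stop on an object; the grip force is fixed at half the most. Time passes only in rows, so rows that do not move let the fingers close. It gives the time, the measured TCP pose, the force, the opening and the grip force at its end, in the units of the state.
- manip.get_state(): the state, without advancing time (a new reading comes with each control period).
- manip.snapshot(name): name is "scene" or "top" or "wrist"; returns the picture (480x640x3 uint8, red, green, blue); there is no depth.
- manip.camera_info(name): a dict with "fx", "fy", "cx", "cy" (pixels), "k1" (the pictures are not rectified: a ray, as slopes to the right and down, at radius r is drawn at 1 + k1 r^2 times it, then the intrinsics apply), "R" (3x3) and "t" (3): a world point X has camera coordinates R X + t. Camera axes: x right, y down, z forward; pixel columns grow to the right and rows downward; lengths in m; the calibration is good to about 2 mm. A picture is of the moment at which its call begins: read the wrist's pose just before it. camera_info takes no time and is no camera call; for the wrist camera it gives the pose at the moment of the call.
- manip.hand_in(): hands the job in; it is judged then, once.
The state is a dict: "time": time; "joint_pos": joint angles; "dq": joint speeds; "tau": joint torques, N m; "ee_pos": TCP position; "eef_rot": TCP orientation; "contact_force": force on the tool from outside, world axes, zero at the start; "wrist_torque": the same for the moment, N m; "grip_width": finger opening in m; "grip_force": force on a finger pad.
Only numpy, scipy, OpenCV 4.12 (cv2) and the standard library are available. Lean on these libraries where they do the work, as an engineer would, in place of code of your own. Each camera call takes 0.05 s, during which the arm holds its last target. There are 200 camera calls.

TASK

Put the washed, open spice jar on the turntable back together: seat the black sifter disk flat in the jar's mouth, collar down, and let go of it; then set the aluminium ring over it and screw it clockwise until it stops, fully home and level. All three jars stay standing in their wells, and the covered bowl and the egg rack stay where they are.

Things in the scene. Friction and masses are not known exactly. Their poses are not given: they have to be found in the camera images.
- jar: open square amber-glass spice jar, loose in a square well of the turntable (1.5 mm play each side), 0.22 kg. Body 62 mm square, 70 mm high, then a round neck 43.6 mm in diameter with thread ramps outside (52.6 mm in diameter), rim 88 mm above the origin. Origin: centre of its underside, z up, x and y square to its sides.
- jar_rim (a point): centre of the jar's open mouth at rim height (88 mm above the jar's origin). The mouth is 35 mm in diameter; the rim is 4.3 mm wide. The highest part of the thread ramps lies 3 mm below the rim. Fixed to the jar.
- jar_gap (a point): one of four gaps between the jar's thread ramps, 90 degrees apart, that let the ring's lugs straight down: on the neck, 54 degrees (0.94 rad) counter-clockwise from the jar's +x axis seen from above; a lug within 10 degrees of a gap's centre still drops through. Turned clockwise from a gap a lug slides under the ramp to a hard stop 54 degrees on.
- jar_stop (a point): where a lug stands when it meets its hard stop: on the neck along the jar's +x axis (the other three stops lie along +y, -x, -y; any lug may go to any stop). Fixed to the jar.
- sifter: loose black plastic sifter disk, collar down: perforated plate 40 mm in diameter, 2 mm thick; below it a collar 32 mm in diameter, tapering to 28 mm, 5 mm deep, for the mouth; on top a pull bar 20 mm long (along x), 8 mm thick (y), 11 mm tall. Height 18 mm, 20 g. Origin: centre of the collar's lower edge, z up. Seated, the plate lies on the rim, its origin 83 mm above the jar's.
- ring: loose aluminium screw ring, open side down: outer diameter 60 mm, height 16.5 mm, skirt 2 mm, top flange 2.5 mm with an opening 33 mm in diameter for the pull bar. The outside has 16 flat facets, one at each lug and every 22.5 degrees. 30 g. Origin: centre of its lower edge, z up. Home, it is 76 mm above the jar's origin; 6 to 8 mm higher if the lugs stand on the ramps.
- ring_lug (a point): one of the ring's four inward lugs, on its x and y axes (this one on +x), each marked by a dark dot on top and a dark mark on the skirt; 3.2 mm high, 7 mm wide, top 4.5 mm above the lower edge, tips on a 46.6 mm circle. The ring screws on clockwise seen from above, with up to about 1 N m felt near the stop.
- turntable_base: foot of the white plastic turntable, fixed. The tray on it is 260 mm in diameter, floor 20 mm above the counter; three square wells, walls 18 mm above that floor, centres 80 mm from the axis, 120 degrees apart; the open jar is in the one on the foot's -x side. The tray turns stiffly (0.5 N m). Knob in the middle to 62 mm. Origin: underside, on the axis.
- capped_jar_a: the same kind of jar, closed with ring and red inset, about 95 mm tall, loose in another well. Origin: centre of its underside. A bystander.
- capped_jar_b: the same, with green inset, in the third well. A bystander.
- bowl: ceramic bowl with blue lid and knob, 140 mm in diameter, 102 mm tall, loose. Origin: centre of its underside. A bystander. (Farther left, out of the work area, a pastel blue egg cooker 184 mm wide and 174 mm tall stands fixed, 0.2 to 0.3 m ahead of the robot's base and 0.55 to 0.62 m to its left.)
- egg_rack: round aluminium egg rack insert, 148 mm in diameter, 16 mm high with a T handle to 65 mm, loose. Origin: centre of its underside. A bystander.
Things that resemble listed ones, but are neither listed nor needed, are in the scene too. Of the things that look like the ring, take the one that is farthest from the robot's base at the start.

How it is judged:
By the outcome, as a careful person would: the job done as asked, in the order asked, and still so for the second after the job is handed in, with the robot touching nothing.
It also fails if it takes over 64 s, if anything falls off the work surface, if the arm or the gripper's body presses on something with over 40 N, if the wrist force passes 120 N, or if a joint passes its speed limit or range.

## Working session

There is one attempt and no reset: what is moved stays moved. The work goes in short steps, Python scripts to look and compute and a tool call to move; the robot and the scene stay as the last step left them, time stands still between calls to the robot, and variables do not carry over. Pictures are saved under pics/ and viewed, at most 10 in all, crops included, and the job is handed in when it is done.

Besides the shell and the picture viewer there is one more tool, called after "Call:" as a command line: name --argument value ..., lists and objects as JSON in quotes. step_arm: Moves the arm, as the interface text tells. Its arguments: {"type":"object","properties":{"steps":{"type":"array"},"jaw":{"type":"number"}},"required":["steps"]}

```bash
mkdir -p pics; ls
cat > h.py <<'E'
import numpy as np, cv2
from workcell import manip
def snap(n,f=None):
    ci=manip.camera_info(n); im=manip.snapshot(n)
    if f: cv2.imwrite('pics/'+f,cv2.cvtColor(im,cv2.COLOR_RGB2BGR))
    return im,ci
def ray(ci,u,v):
    d=np.array([(u-ci['cx'])/ci['fx'],(v-ci['cy'])/ci['fy']]); s=d.copy()
    for _ in range(20): s=d/(1+ci['k1']*(s@s))
    R=np.array(ci['R']);t=np.array(ci['t'])
    return -R.T@t, R.T@np.array([s[0],s[1],1.])
def onz(ci,u,v,z):
    o,d=ray(ci,u,v); return o+d*(z-o[2])/d[2]
def proj(ci,X):
    p=np.array(ci['R'])@np.array(X)+np.array(ci['t']); s=p[:2]/p[2]; s=s*(1+ci['k1']*(s@s))
    return np.array([ci['fx']*s[0]+ci['cx'],ci['fy']*s[1]+ci['cy']])
E
python3 - <<'E'
from h import *
import pickle
print(manip.tips_ahead); s=manip.get_state(); print(s)
a,ca=snap('scene'); b,cb=snap('top'); 
for n,i,c in(('scene',a,ca),('top',b,cb)):
    cv2.imwrite(f'pics/{n}0.png',cv2.cvtColor(i,cv2.COLOR_RGB2BGR)); print(n,c)
pickle.dump((ca,cb),open('ci.pkl','wb'))
E
```

```text
pics
0.1734
{'time': 0.0, 'joint_pos': array([-1.20558820e+00,  4.91598620e-01,  1.55946596e+00,  1.94066097e-05,
        1.09168524e+00, -1.05567045e-01]), 'dq': array([-0.00042371, -0.00046527, -0.00063067, -0.00025055,  0.00199761,
       -0.00072947]), 'tau': array([ 2.53700040e-03, -6.18448234e+01, -2.61593789e+01, -2.12151440e-05,
        4.08337510e-03,  8.79438858e-06]), 'ee_pos': array([ 0.28351534, -0.55696332,  0.40409767]), 'eef_rot': array([[ 8.91221046e-01,  4.53569058e-01, -3.97187581e-04],
       [ 4.53569210e-01, -8.91220394e-01,  1.08699765e-03],
       [ 1.39046826e-04, -1.14890724e-03, -9.99999330e-01]]), 'contact_force': array([ 0.37420581, -0.28609251,  0.25803413]), 'wrist_torque': array([-0.04919513,  0.00663349, -0.01214981]), 'grip_force': 0.0, 'grip_width': 0.08533862332948858}
scene {'fx': 491.1549603022097, 'fy': 491.1549603022097, 'cx': 320.81329529829816, 'cy': 241.7572743413068, 'k1': 0.011338358631452411, 'R': array([[-0.42670044,  0.9043883 ,  0.00292334],
       [ 0.61372665,  0.29193421, -0.73356255],
       [-0.66427881, -0.31121733, -0.67961565]]), 't': array([ 0.19789408, -0.19626727,  1.57903671])}
top {'fx': 456.03966652794657, 'fy': 456.03966652794657, 'cx': 321.66234623067936, 'cy': 233.56779208820527, 'k1': 0.04004075653570589, 'R': array([[ 0.01484771, -0.99936842, -0.03228481],
       [-0.99707902, -0.01237894, -0.07536703],
       [ 0.07491978,  0.03330953, -0.99663308]]), 't': array([0.01105205, 0.48252654, 0.92335476])}
```

View pics/scene0.png

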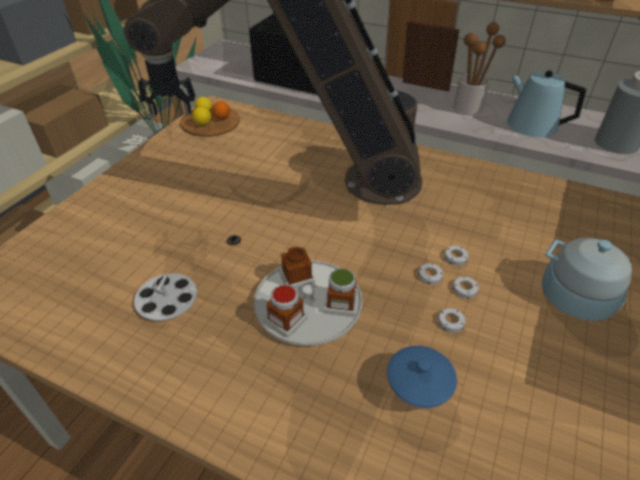

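View pics/top0.png

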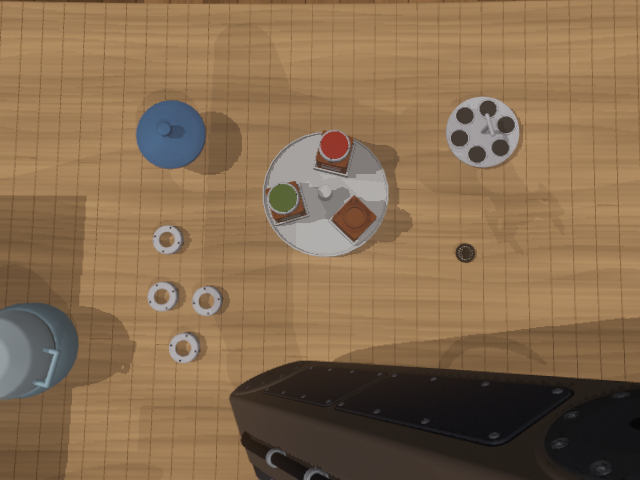

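The top view shows an open jar at (353,217), with the red jar at (334,147) and the green jar at (284,198). The sifter is at (465,253), the egg rack at (482,132) and the bowl at (171,134). Four things look like the ring: (167,239), (162,296), (207,300) and (183,348). I'll measure their distances from the base.

Run:
```python
from h import *
import pickle
ca,cb=pickle.load(open('ci.pkl','rb'))
im=cv2.imread('pics/top0.png'); sc=cv2.imread('pics/scene0.png')
for n,u,v,z in [('r1',167,239,.0165),('r2',162,296,.0165),('r3',207,300,.0165),('r4',183,348,.0165),('jar',354,216,.108),('sift',465,253,.01),('knob',325,191,.062),('rack',482,132,.016)]:
    p=onz(cb,u,v,z); print(n,p.round(3),np.hypot(*p[:2]).round(3),'scene px',proj(ca,p).round())
def c(i,x,y,w,h,k): return cv2.resize(i[y:y+h,x:x+w],None,fx=k,fy=k,interpolation=cv2.INTER_CUBIC)
A=c(im,135,205,66,66,6); B=c(im,315,180,66,66,6); C=c(im,440,225,50,50,4); 
out=np.hstack([A,B]); cv2.imwrite('pics/crop1.png',out)
D=np.hstack([c(sc,405,240,90,95,4),c(sc,270,235,90,95,4)]);cv2.imwrite('pics/crop2.png',D)
```

```text
r1 [0.467 0.339 0.016] 0.577 scene px [451. 317.]
r2 [0.349 0.345 0.016] 0.491 scene px [465. 284.]
r3 [0.343 0.252 0.016] 0.425 scene px [430. 271.]
r4 [0.245 0.297 0.016] 0.385 scene px [456. 253.]
jar [ 0.509 -0.045  0.108] 0.511 scene px [296. 252.]
sift [ 0.447 -0.276  0.01 ] 0.525 scene px [233. 238.]
knob [0.564 0.011 0.062] 0.564 scene px [307. 287.]
rack [ 0.697 -0.311  0.016] 0.763 scene px [165. 295.]
```

View pics/crop1.png

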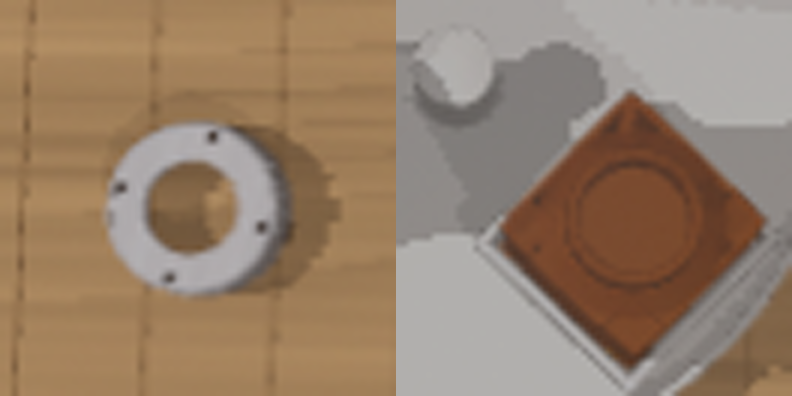

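The crop shows the ring at (167,239) right side up with four lug dots, 0.577 m out, so it is the farthest look-alike and the one to take. The open jar is rotated about 45°. Next I'll move above the sifter.

```bash
cat >> h.py <<'E'
def yaw(R): return np.degrees(np.arctan2(R[1,0],R[0,0]))
def st():
    s=manip.get_state(); R=np.array(s['eef_rot'])
    print('t',round(s['time'],2),'p',s['ee_pos'].round(4),'yaw',yaw(R).round(2),'zx',R[:,2].round(4),'F',s['contact_force'].round(1),'w',round(s['grip_width'],4),'gf',round(s['grip_force'],1),'q6',s['joint_pos'][5].round(2)); return s,R
def to(x,y,z,yw=None):
    s,R=st(); d=R.T@(np.array([x,y,z])-s['ee_pos'])*100
    print('move cm',d.round(2)); 
    if yw is not None: 
        t=-(yw-yaw(R)); t=(t+90)%180-90; print('tool turn deg',t.round(2), 'q6 after? ')
E
python3 - <<'E'
from h import *
s,R=st(); ci=manip.camera_info('wrist'); 
print(ci['fx'],ci['k1'],ci['cx'],ci['cy']); c=-np.array(ci['R']).T@ci['t']; print('cam in tool',R.T@(c-s['ee_pos']), (R.T@np.array(ci['R']).T).round(3))
to(0.447,-0.276,0.404)
E
```

```text
t 0.1 p [ 0.2835 -0.557   0.4042] yaw 26.97 zx [-3.e-04  9.e-04 -1.e+00] F [ 0.5 -0.3  0.7] w 0.0857 gf 0.0 q6 -0.11
372.6118835900322 -0.07607792426686429 320.7182043707505 235.9407200698888
cam in tool [ 0.06920573 -0.00030105  0.03151622] [[ 0.001 -0.963 -0.269]
 [ 1.     0.001 -0.   ]
 [ 0.    -0.269  0.963]]
t 0.1 p [ 0.2835 -0.557   0.4042] yaw 26.97 zx [-3.e-04  9.e-04 -1.e+00] F [ 0.5 -0.3  0.7] w 0.0857 gf 0.0 q6 -0.11
move cm [ 27.32 -17.63   0.04]
```

Call:
step_arm --steps '[[[2.73, -1.76, 0.5], 0], [[2.73, -1.76, 0.8], 0], [[2.73, -1.76, 1.2], 0], [[2.73, -1.76, 1.5], 0], [[2.73, -1.76, 1.5], 0], [[2.73, -1.76, 1.5], 0], [[2.73, -1.76, 1.5], 0], [[2.73, -1.76, 1.5], 0], [[2.73, -1.76, 0.5], 0], [[2.73, -1.76, 0], 0], [[0, 0, 0], 0], [[0, 0, 0], 0]]' --jaw 4.0

```text
time: 1.1
ee_pos: [0.4476, -0.2751, 0.2995]
eef_rot: [[0.89, 0.456, -0.0], [0.456, -0.89, 0.0], [-0.0, -0.0, -1.0]]
contact_force: [-0.1, 0.8, 0.3]
grip_width: 0.0396
grip_force: 0.0
```

Run:
```python
from h import *
import pickle
s,R=st(); print(manip.tips_ahead)
im,ci=snap('wrist','w1.png'); pickle.dump(ci,open('w1.pkl','wb'))
h=proj(ci,[.447,-.276,.01]); print(h)
u,v=map(int,h); k=70
c=im[max(v-k,0):v+k,max(u-k,0):u+k]; cv2.imwrite('pics/w1c.png',cv2.resize(cv2.cvtColor(c,cv2.COLOR_RGB2BGR),None,fx=4,fy=4,interpolation=cv2.INTER_CUBIC)); print(max(u-k,0),max(v-k,0))
```

```text
t 1.1 p [ 0.4476 -0.2751  0.2995] yaw 27.14 zx [-4.e-04  3.e-04 -1.e+00] F [-0.1  0.8  0.3] w 0.0396 gf 0.0 q6 0.42
0.1734
[322.03846432 233.28920885]
252 163
```

View pics/w1c.png

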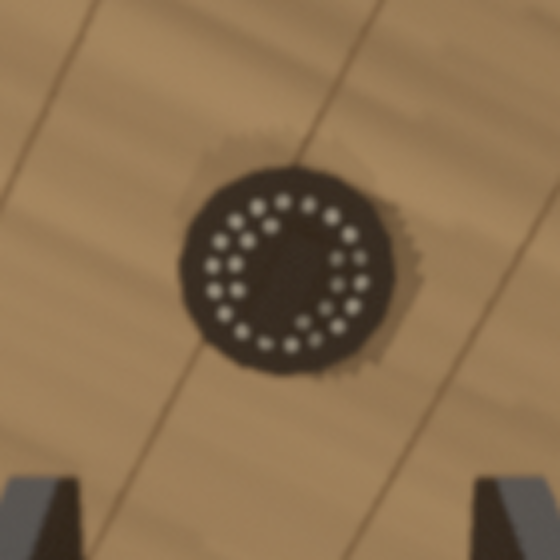

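The crop shows the sifter collar down, centred near (324,230) in the full picture. The missing inner holes put the pull bar running from lower left to upper right, about 63° in the image.

Run:
```python
from h import *
import pickle
ci=pickle.load(open('w1.pkl','rb')); g=cv2.imread('pics/w1.png',0)
m=(g<70).astype(np.uint8); m[:150]=0;m[275:]=0;m[:,:250]=0;m[:,400:]=0
m=cv2.morphologyEx(m,cv2.MORPH_CLOSE,np.ones((9,9)))
c=max(cv2.findContours(m,0,2)[0],key=cv2.contourArea); (u,v),ax,_=cv2.fitEllipse(c); print(u,v,ax)
P=onz(ci,u,v,.007); e=np.array([onz(ci,*q[0],.007)[:2] for q in c]); print(P, 'diam',2*np.median(np.hypot(*(e-P[:2]).T)))
hull=np.zeros_like(m); cv2.ellipse(hull,((u,v),(ax[0]-8,ax[1]-8),_),1,-1)
k=cv2.resize(g*hull,None,fx=4,fy=4,interpolation=cv2.INTER_CUBIC)
n,l,stt,cen=cv2.connectedComponentsWithStats((k>85).astype(np.uint8))
A=[]
for q,s in zip(cen[1:],stt[1:]):
    if s[4]<20: continue
    p=onz(ci,(q[0]-1.5)/4,(q[1]-1.5)/4,.007)-P; A.append((np.hypot(p[0],p[1])*1e3,np.degrees(np.arctan2(p[1],p[0]))))
A=np.array(sorted(A)); print(A.round(1).tolist())
```

```text
323.6239318847656 230.27304077148438 (50.891536712646484, 52.695343017578125)
[ 0.44881543 -0.276366    0.007     ] diam 0.038138660596640304
[[9.0, 48.1], [9.1, -47.7], [9.3, 79.6], [9.3, -79.0], [9.7, 109.5], [9.8, -108.8], [9.9, 138.3], [10.0, -137.1], [12.7, 10.6], [12.8, -10.5], [12.8, 31.7], [12.9, -31.3], [13.0, 52.3], [13.1, 72.9], [13.2, -51.8], [13.4, 93.1], [13.4, -72.3], [13.5, -92.3], [13.7, 113.0], [13.9, -111.9], [13.9, 132.7], [13.9, -131.8], [14.0, -150.5], [14.1, 152.0], [14.2, 170.7], [14.4, -169.8]]
```

Call:
step_arm --steps '[[[0, 0, 1.0], 6.8], [[0, 0, 1.5], 6.8], [[0, 0, 2.0], 6.8], [[0, 0, 2.0], 6.8], [[0.05, 0.12, 2.0], 0], [[0, 0, 1.4], 0], [[0, 0, 0.8], 0], [[0, 0, 0.5], 0], [[0, 0, 0.3], 0], [[0, 0, 0.2], 0], [[0, 0, 0], 0]]' --jaw 2.5

```text
time: 2.07
ee_pos: [0.4475, -0.2778, 0.183]
eef_rot: [[1.0, -0.004, 0.0], [-0.004, -1.0, -0.0], [0.0, 0.0, -1.0]]
contact_force: [-0.7, -0.4, 0.0]
grip_width: 0.025
grip_force: 0.0
```

Call:
step_arm --steps '[[[0, 0, 0], 0], [[0, 0, 0], 0], [[0, 0, 0], 0], [[0, 0, 0], 0], [[0, 0, 0], 0]]' --jaw 0

```text
time: 2.48
ee_pos: [0.4476, -0.2776, 0.1834]
eef_rot: [[1.0, -0.004, 0.001], [-0.004, -1.0, -0.001], [0.001, 0.001, -1.0]]
contact_force: [-0.9, -0.4, 6.8]
grip_width: 0.0061
grip_force: 59.4
```

Call:
step_arm --steps '[[[0, 0, -0.6], 0], [[0, 0, -1.5], 0], [[0, 0, -2.5], 0], [[0, -0.5, -3], 0], [[0, -1.8, -3], 0], [[0, -2.8, -2.5], 0], [[0, -3, -2], 0], [[0, -3, -1.5], 0], [[0, -3, -1], 0], [[0, -3, 0], 0], [[0, -3, 0], 0], [[0, -2, 0], 0], [[0, -1, 0], 0], [[0, 0, 0], 0], [[0, 0, 0], 0]]'

```text
time: 3.73
ee_pos: [0.4485, -0.0467, 0.3589]
eef_rot: [[1.0, -0.003, 0.0], [-0.003, -1.0, -0.0], [0.0, 0.0, -1.0]]
contact_force: [-0.4, 0.7, -0.4]
grip_width: 0.0056
grip_force: 58.7
```

Run:
```python
from h import *
import pickle
s,R=st()
im,ci=snap('wrist','w2.png'); pickle.dump((ci,s),open('w2.pkl','wb'))
print(proj(ci,[.509,-.045,.108]))
top,cb=snap('top','top1.png')
```

```text
t 3.73 p [ 0.4485 -0.0467  0.3589] yaw -0.16 zx [ 5.e-04 -4.e-04 -1.e+00] F [-0.4  0.7 -0.4] w 0.0056 gf 58.7 q6 1.32
[318.76963842 147.64087693]
```

View pics/w2.png

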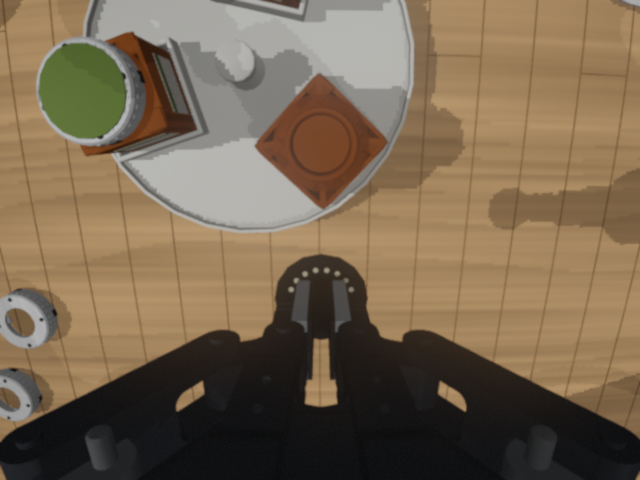

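The wrist picture shows the sifter held with its plate at about (321,297). The jar mouth is at about (320,145), and the jar's square corners are at about (318,73), (386,144), (320,208) and (256,144).

```bash
cat > jar.py <<'E'
from h import *
import pickle,sys
ci,s=pickle.load(open('w2.pkl','rb')); im=cv2.imread('pics/w2.png'); g=cv2.cvtColor(im,cv2.COLOR_BGR2GRAY)
x0,y0=240,60; k=4
G=cv2.resize(cv2.GaussianBlur(g,(3,3),0)[y0:220,x0:400],None,fx=k,fy=k,interpolation=cv2.INTER_CUBIC)
d=np.linalg.norm(proj(ci,[.509,-.0275,.108])-proj(ci,[.509,-.0625,.108]))/2; print('exp mouth r px',d,'neck',d*43.6/35)
c=cv2.HoughCircles(G,cv2.HOUGH_GRADIENT,1,20,param1=60,param2=15,minRadius=int(d*k*.85),maxRadius=int(d*k*1.35))
for a in c[0][:4]:
    u,v=x0+(a[0]-1.5)/k,y0+(a[1]-1.5)/k; print('circle',u,v,a[2]/k,onz(ci,u,v,.108).round(4))
hsv=cv2.cvtColor(im,cv2.COLOR_BGR2HSV)
m=((hsv[...,0]<14)&(hsv[...,1]>130)).astype(np.uint8); m[:62]=0;m[222:]=0;m[:,:245]=0;m[:,400:]=0
c=max(cv2.findContours(cv2.morphologyEx(m,cv2.MORPH_OPEN,np.ones((3,3))),0,1)[0],key=cv2.contourArea)
W=np.array([onz(ci,*q[0],.088)[:2] for q in c])*1000
r=cv2.minAreaRect(W.astype(np.float32)); print('rect',r)
# sides by line fit
cc=np.array(r[0]); 
for j in range(4):
    th=np.radians(r[2]+90*j); n=np.array([np.cos(th),np.sin(th)]); t=np.array([-n[1],n[0]])
    q=W-cc; sel=q[(q@n>24)&(abs(q@t)<22)]; f=cv2.fitLine(sel.astype(np.float32),cv2.DIST_HUBER,0,.01,.01).ravel()
    print('side',j,'ang',np.degrees(np.arctan2(f[1],f[0]))%90,'dist',np.median(sel@n))
# sifter
m=(g<60).astype(np.uint8)
tp=s['ee_pos']
E
python3 jar.py
```

```text
exp mouth r px 30.375651825588502 neck 37.839383417018816
circle 316.5 175.75 38.075 [ 0.4928 -0.0436  0.108 ]
circle 320.25 179.5 32.975 [ 0.4906 -0.0458  0.108 ]
circle 323.5 184.5 27.325 [ 0.4877 -0.0477  0.108 ]
rect ((510.7568359375, -46.15827941894531), (60.110023498535156, 59.3378791809082), 46.663265228271484)
side 0 ang 46.361496 dist 29.717358407422584
side 1 ang 47.122486 dist 28.922510318714483
side 2 ang 46.85159 dist 29.808292659348858
side 3 ang 48.487198 dist 29.626517460508843
```

```bash
cat > rad.py <<'E'
from h import *
import pickle
ci,s=pickle.load(open('w2.pkl','rb')); g=cv2.imread('pics/w2.png',0).astype(np.float32)
u,v=320.5,144.5
for it in range(3):
    P=[]
    for a in np.radians(np.arange(0,360,4)):
        r=np.arange(26,37,.25); x=(u+r*np.cos(a)).astype(np.float32); y=(v+r*np.sin(a)).astype(np.float32)
        l=cv2.remap(g,x[None],y[None],cv2.INTER_CUBIC)[0]; i=l.argmin(); 
        if 0<i<len(r)-1: P.append((x[i],y[i]))
    P=np.array(P,np.float32); (u,v),ax,_=cv2.fitEllipse(P)
print(u,v,ax,len(P), onz(ci,u,v,.108), np.std(np.hypot(*(P-[u,v]).T)))
print('shoulder centre', onz(ci,*proj(ci,[.5108,-.0462,.088]),.090))
# sifter plate front edge
C=proj(ci,[s['ee_pos'][0],s['ee_pos'][1],s['ee_pos'][2]-.1764]); print('pred plate c',C)
m=(g<75).astype(np.uint8); E=[]
for a in np.radians(np.arange(200,341,4)):
    for r in np.arange(60,20,-.25):
        x,y=C[0]+r*np.cos(a),C[1]+r*np.sin(a)
        if g[int(round(y)),int(round(x))]<70: E.append(onz(ci,x,y,s['ee_pos'][2]-.1764)[:2]); break
E=np.array(E)*1e3; A=np.c_[2*E,np.ones(len(E))]; q=np.linalg.lstsq(A,(E**2).sum(1),rcond=None)[0]; print('plate',q[:2],'R',np.sqrt(q[2]+q[0]**2+q[1]**2),'tcp',s['ee_pos']*1e3)
E
python3 rad.py
```

```text
320.52532958984375 143.47964477539062 (58.70929718017578, 59.954429626464844) 88 [ 0.51134528 -0.04601643  0.108     ] 0.25634050692445565
shoulder centre [ 0.51085527 -0.04619902  0.09      ]
pred plate c [322.41513433 300.53824098]
plate [449.81433575 -46.00408949] R 19.030042374436217 tcp [448.47340951 -46.69002941 358.92251399]
```

Call:
step_arm --steps '[[[1, 0, 0], 0], [[2, 0, 0], 0], [[2, 0, 0.5], 0], [[1, 0, 1], 0], [[0.2, 0, 1.5], 0], [[0, 0, 1.5], 0], [[0, 0, 1.0], 0], [[0, 0, 0.6], 0], [[0, 0, 0], 0], [[0, 0, 0], 0]]'

```text
time: 4.67
ee_pos: [0.5106, -0.0471, 0.2978]
eef_rot: [[1.0, -0.004, -0.0], [-0.004, -1.0, -0.0], [-0.0, 0.0, -1.0]]
contact_force: [-0.5, -0.0, 0.1]
grip_width: 0.0056
grip_force: 58.7
```

```bash
python3 -c "
from h import *
to(.5105,-.0465,.2875)"
```

```text
t 4.67 p [ 0.5106 -0.0471  0.2978] yaw -0.25 zx [-1.e-04 -1.e-04 -1.e+00] F [-0.5 -0.   0.1] w 0.0056 gf 58.7 q6 1.35
move cm [-0.01 -0.06  1.03]
```

Call:
step_arm --steps '[[[0, -0.06, 0.3], 0], [[0, 0, 0.3], 0], [[0, 0, 0.2], 0], [[0, 0, 0.15], 0], [[0, 0, 0], 0]]'

```text
time: 5.08
ee_pos: [0.5104, -0.0461, 0.2881]
eef_rot: [[1.0, -0.004, -0.0], [-0.004, -1.0, -0.0], [-0.0, 0.0, -1.0]]
contact_force: [0.4, 0.7, -0.6]
grip_width: 0.006
grip_force: 58.7
```

Call:
step_arm --steps '[[[0, 0, 0.1], 0], [[0, 0, 0.1], 0], [[0, 0, 0], 0]]'

```text
time: 5.33
ee_pos: [0.5104, -0.0462, 0.2864]
eef_rot: [[1.0, -0.004, 0.0], [-0.004, -1.0, -0.0], [0.0, 0.0, -1.0]]
contact_force: [0.4, 0.3, 2.0]
grip_width: 0.0057
grip_force: 59.0
```

Call:
step_arm --steps '[[[0, 0, 0], 0], [[0, 0, 0], 0], [[0, 0, 0], 0], [[0, 0, -0.5], 0], [[0, 0, -1], 0], [[0, 0, -1.5], 0], [[-1, 0, -1.5], 0], [[-1.5, 0, -1.5], 0], [[-1.5, 0, -1], 0], [[-1.5, 0, -0.4], 0], [[-0.5, 0, 0], 0], [[0, 0, 0], 0]]' --jaw 2.2

```text
time: 6.33
ee_pos: [0.4497, -0.0459, 0.361]
eef_rot: [[1.0, -0.004, 0.001], [-0.004, -1.0, -0.0], [0.001, 0.0, -1.0]]
contact_force: [-0.4, -0.9, 0.3]
grip_width: 0.0226
grip_force: 0.0
```

Run:
```python
from h import *
import pickle
s,R=st()
im,ci=snap('wrist','w3.png'); pickle.dump((ci,s),open('w3.pkl','wb'))
print(proj(ci,[.5113,-.046,.108]))
cv2.imwrite('pics/w3c.png',cv2.resize(cv2.cvtColor(im[60:240,230:410],cv2.COLOR_RGB2BGR),None,fx=3,fy=3,interpolation=cv2.INTER_CUBIC))
g=cv2.cvtColor(im,cv2.COLOR_RGB2GRAY); m=(g<60).astype(np.uint8); m[:80]=0; m[210:]=0; m[:,:260]=0; m[:,390:]=0
m=cv2.morphologyEx(m,cv2.MORPH_CLOSE,np.ones((7,7)))
c=max(cv2.findContours(m,0,1)[0],key=cv2.contourArea); e=cv2.fitEllipse(c); P=onz(ci,*e[0],.110); print(e,P)
W=np.array([onz(ci,*q[0],.110) for q in c]); print(2*np.median(np.linalg.norm(W-P,axis=1)))
```

```text
t 6.33 p [ 0.4497 -0.0459  0.361 ] yaw -0.24 zx [ 1.1e-03 -3.0e-04 -1.0e+00] F [-0.4 -0.9  0.3] w 0.0226 gf 0.0 q6 1.33
[321.76644474 145.83317677]
((320.8583068847656, 146.18382263183594), (66.65185546875, 67.85491180419922), 164.56591796875) [ 0.51116993 -0.04547078  0.11      ]
0.03836065252567686
```

View pics/w3c.png

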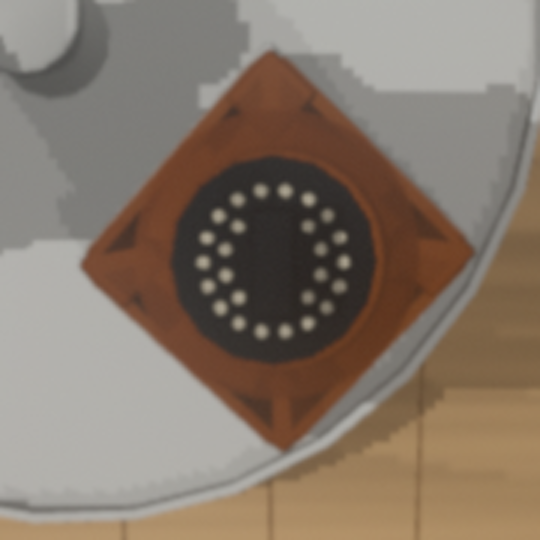

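The sifter lies flat and centred at about (321,146) in the jar mouth. Next is the ring.

Call:
step_arm --steps '[[[0, -1, 0], 0], [[-0.2, -2.5, 0], 0], [[-0.4, -3.5, 0], 0], [[-0.4, -3.8, 0.3], 0], [[-0.4, -3.8, 0.5], 0], [[-0.4, -3.8, 0.7], 0], [[-0.4, -3.8, 0.8], 0], [[-0.4, -3.8, 0.8], 0], [[-0.4, -3.8, 0.8], 0], [[-0.4, -3.5, 0.8], -1], [[-0.4, -3, 0.8], -1.5], [[-0.4, -1.7, 0.5], -1.5], [[0, -0.5, 0], 0], [[0, 0, 0], 0], [[0, 0, 0], 0]]' --jaw 8.0

```text
time: 7.63
ee_pos: [0.4084, 0.3391, 0.2999]
eef_rot: [[0.998, 0.066, -0.0], [0.066, -0.998, -0.0], [-0.0, 0.0, -1.0]]
contact_force: [-0.4, -0.6, 1.3]
grip_width: 0.08
grip_force: 0.0
```

```bash
sed -e 's/w2/w3/g' jar.py > jar3.py; python3 jar3.py | grep -v circle
python3 - <<'E'
from h import *
import pickle
s,R=st()
im,ci=snap('wrist','w4.png'); pickle.dump((ci,s),open('w4.pkl','wb'))
h=proj(ci,[.467,.339,.0165]); print(h)
u,v=map(int,h); k=75
cv2.imwrite('pics/w4c.png',cv2.resize(cv2.cvtColor(im[max(0,v-k):v+k,u-k:u+k],cv2.COLOR_RGB2BGR),None,fx=4,fy=4,interpolation=cv2.INTER_CUBIC)); print(u-k,max(0,v-k))
E
```

```text
exp mouth r px 30.040008632282376 neck 37.42126789621462
rect ((510.8610534667969, -46.295654296875), (59.8443489074707, 59.54405212402344), 46.598445892333984)
side 0 ang 46.59556 dist 29.64275202128648
side 1 ang 46.834282 dist 28.795976998045056
side 2 ang 46.65001 dist 29.70752446754112
side 3 ang 49.77533 dist 29.31199733002097
t 7.63 p [0.4084 0.3391 0.2999] yaw 3.77 zx [-4.e-04 -5.e-04 -1.e+00] F [-0.4 -0.6  1.3] w 0.08 gf 0.0 q6 2.07
[327.60107817 148.4962277 ]
252 73
```

View pics/w4c.png

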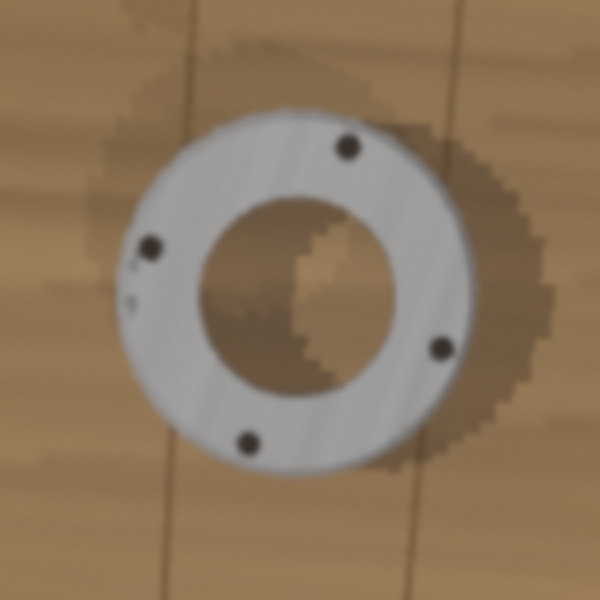

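The ring sits upright with dots at crop (348,147), (150,248), (248,444) and (441,348). I'll convert those to world positions.

Run:
```python
from h import *
import pickle
ci,s=pickle.load(open('w4.pkl','rb'))
D=np.array([onz(ci,252+(x-1.5)/4,73+(y-1.5)/4,.0165)[:2] for x,y in [(348,147),(150,248),(248,444),(441,348)]])
c=D.mean(0); e=D-c; print('c',c.round(4),'r',np.hypot(*e.T).round(4),'ang',(np.degrees(np.arctan2(e[:,1],e[:,0]))%90).round(1))
to(*c,.173,4.5)
```

```text
c [0.4678 0.3402] r [0.0254 0.0254 0.0255 0.0254] ang [75.  75.1 75.1 75.3]
t 7.68 p [0.4085 0.3386 0.3002] yaw 3.73 zx [-1.e-04 -3.e-04 -1.e+00] F [-0.3 -0.5  1.3] w 0.0804 gf 0.0 q6 2.07
move cm [ 5.92  0.21 12.71]
tool turn deg -0.77 q6 after?
```

Call:
step_arm --steps '[[[0, 0, 0.5], -3.9], [[1.5, 0.16, 1], 0], [[1.5, 0.16, 1.5], 0], [[1.5, 0.15, 2], 0], [[1.4, 0.15, 2], 0], [[0, 0, 2], 0], [[0, 0, 1.5], 0], [[0, 0, 1], 0], [[0, 0, 0.6], 0], [[0, 0, 0.4], 0], [[0, 0, 0], 0], [[0, 0, 0], 0]]'

```text
time: 8.68
ee_pos: [0.4677, 0.3407, 0.1758]
eef_rot: [[0.991, 0.133, 0.001], [0.133, -0.991, 0.0], [0.001, -0.0, -1.0]]
contact_force: [0.1, -0.2, 0.6]
grip_width: 0.0798
grip_force: 0.0
```

```bash
python3 -c "
from h import *
to(.4678,.3402,.173,7.6)"
```

```text
t 8.68 p [0.4677 0.3407 0.1758] yaw 7.66 zx [ 7.e-04  3.e-04 -1.e+00] F [ 0.1 -0.2  0.6] w 0.0798 gf 0.0 q6 1.95
move cm [-0.    0.05  0.28]
tool turn deg 0.06 q6 after?
```

Call:
step_arm --steps '[[[0, 0.05, 0.28], 0], [[0, 0, 0], 0]]'

```text
time: 8.85
ee_pos: [0.4677, 0.3402, 0.1727]
eef_rot: [[0.991, 0.134, 0.001], [0.134, -0.991, 0.0], [0.001, -0.0, -1.0]]
contact_force: [-0.6, 0.5, -0.1]
grip_width: 0.0799
grip_force: 0.0
```

Call:
step_arm --steps '[[[0, 0, 0], 0], [[0, 0, 0], 0], [[0, 0, 0], 0], [[0, 0, 0], 0], [[0, 0, 0], 0]]' --jaw 5.0

```text
time: 9.27
ee_pos: [0.4676, 0.3402, 0.1732]
eef_rot: [[0.991, 0.134, 0.001], [0.134, -0.991, 0.0], [0.001, -0.0, -1.0]]
contact_force: [-2.1, -0.5, 8.6]
grip_width: 0.0581
grip_force: 63.5
```

Call:
step_arm --steps '[[[0, 0, -0.6], 0], [[0, 0, -1.5], 0], [[0, 0, -2.5], -3], [[0, 0, -3.2], -5.7], [[0, 0, -3.2], -6], [[0, 0, -3], -6], [[0, 0, -2.5], -5], [[-0.5, 1, -1.5], 0], [[-1.1, 2.2, -0.7], 0], [[-1.6, 3.1, 0], 0], [[-1.6, 3.1, 0], 0], [[-1.6, 3.1, 0], 0], [[-1.6, 3.1, 0], 0], [[-1.6, 3.1, 0], 0], [[-1.6, 3.1, 0], 0], [[-1.6, 3.1, 0], 0], [[-1.6, 3.1, 0], 0], [[-1.6, 3.1, 0], 0], [[-1.1, 2.2, 0], 0], [[-0.5, 1.3, 0], 0]]'

```text
time: 10.93
ee_pos: [0.5109, -0.0481, 0.3598]
eef_rot: [[0.836, 0.548, 0.001], [0.548, -0.836, -0.0], [0.0, 0.001, -1.0]]
contact_force: [0.6, -0.4, -1.1]
grip_width: 0.0579
grip_force: 64.5
```

Run:
```python
from h import *
import pickle
to(.5112,-.0457,.310,33.4)
s,R=st(); im,ci=snap('wrist','w5.png'); pickle.dump((ci,s),open('w5.pkl','wb'))
print(proj(ci,s['ee_pos']+[0,0,-.1732+.0165]), proj(ci,[.5112,-.0457,.11]))
```

```text
t 10.93 p [ 0.5109 -0.0481  0.3598] yaw 33.26 zx [ 5.e-04 -4.e-04 -1.e+00] F [ 0.6 -0.4 -1.1] w 0.0579 gf 64.5 q6 0.77
move cm [ 0.15 -0.19  4.98]
tool turn deg -0.14 q6 after? 
t 10.93 p [ 0.5109 -0.0481  0.3598] yaw 33.26 zx [ 5.e-04 -4.e-04 -1.e+00] F [ 0.6 -0.4 -1.1] w 0.0579 gf 64.5 q6 0.77
[320.93102143 323.9343192 ] [317.75831163 246.50510202]
```

View pics/w5.png

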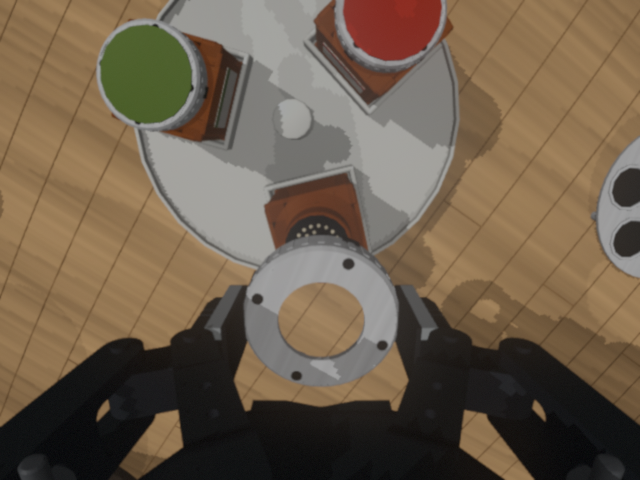

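The ring is held level, with dots at (348,264), (258,299), (296,376) and (382,345).

Run:
```python
from h import *
import pickle
ci,s=pickle.load(open('w5.pkl','rb'))
im=cv2.imread('pics/w5.png',0); z=s['ee_pos'][2]-.1567
D=[]
for x,y in [(348,264),(258,299),(296,376),(382,345)]:
    p=im[y-7:y+8,x-7:x+8].astype(float); w=np.clip(100-p,0,None); w[p>100]=0
    g=np.mgrid[-7:8,-7:8]; D.append(onz(ci,x+(w*g[1]).sum()/w.sum(),y+(w*g[0]).sum()/w.sum(),z)[:2])
D=np.array(D); c=D.mean(0); e=D-c; print('offset',(c-s['ee_pos'][:2]).round(4),np.hypot(*e.T).round(4),(np.degrees(np.arctan2(e[:,1],e[:,0]))%90).round(1))
```

```text
offset [0.0004 0.0004] [0.0254 0.0254 0.0253 0.0254] [10.7 10.9 10.7 10.6]
```

Call:
step_arm --steps '[[[0.1, -0.17, 0.5], 0], [[0, 0, 1], 0], [[0, 0, 1.5], 0], [[0, 0, 1.5], 0], [[0, 0, 1.2], 0], [[0, 0, 0.8], 0], [[0, 0, 0.3], 0], [[0, 0, 0], 0], [[0, 0, 0], 0]]'

```text
time: 11.73
ee_pos: [0.511, -0.0432, 0.2915]
eef_rot: [[0.835, 0.551, 0.0], [0.551, -0.835, -0.0], [0.0, 0.0, -1.0]]
contact_force: [0.5, -0.2, 0.2]
grip_width: 0.058
grip_force: 64.5
```

```bash
python3 -c "
from h import *
to(.5108,-.0461,.2700,33.4)"
```

```text
t 11.73 p [ 0.511  -0.0432  0.2915] yaw 33.41 zx [ 1.e-04 -1.e-04 -1.e+00] F [ 0.5 -0.2  0.2] w 0.058 gf 64.5 q6 0.77
move cm [-0.18  0.23  2.15]
tool turn deg 0.01 q6 after?
```

Call:
step_arm --steps '[[[-0.18, 0.23, 0.4], 0], [[0, 0, 0.5], 0], [[0, 0, 0.3], 0], [[0, 0, 0], 0], [[0, 0, 0], 0]]'

```text
time: 12.15
ee_pos: [0.5107, -0.0466, 0.2792]
eef_rot: [[0.835, 0.55, -0.0], [0.55, -0.835, -0.0], [-0.0, -0.0, -1.0]]
contact_force: [0.4, -0.4, -1.1]
grip_width: 0.0579
grip_force: 64.5
```

```bash
python3 -c "
from h import *
to(.5108,-.0461,.2700,33.4)"
```

```text
t 12.15 p [ 0.5107 -0.0466  0.2792] yaw 33.36 zx [-3.e-04 -0.e+00 -1.e+00] F [ 0.4 -0.4 -1.1] w 0.0579 gf 64.5 q6 0.77
move cm [ 0.04 -0.03  0.92]
tool turn deg -0.04 q6 after?
```

Call:
step_arm --steps '[[[0.04, -0.03, 0.2], 0], [[0, 0, 0.2], 0], [[0, 0, 0], 0], [[0, 0, 0], 0]]'

```text
time: 12.48
ee_pos: [0.5109, -0.046, 0.2753]
eef_rot: [[0.835, 0.55, -0.0], [0.55, -0.835, -0.0], [-0.0, -0.0, -1.0]]
contact_force: [-0.5, -0.3, 0.1]
grip_width: 0.058
grip_force: 64.5
```

Call:
step_arm --steps '[[[0, 0, 0.2], 0], [[0, 0, 0.15], 0], [[0, 0, 0], 0], [[0, 0, 0], 0]]'

```text
time: 12.82
ee_pos: [0.5108, -0.046, 0.2718]
eef_rot: [[0.835, 0.55, -0.0], [0.55, -0.835, -0.0], [-0.0, -0.0, -1.0]]
contact_force: [0.5, 0.0, 0.8]
grip_width: 0.0581
grip_force: 64.5
```

Call:
step_arm --steps '[[[0, 0, 0.1], 0], [[0, 0, 0.1], 0], [[0, 0, 0.05], 0], [[0, 0, 0], 0]]'

```text
time: 13.15
ee_pos: [0.5108, -0.0461, 0.2693]
eef_rot: [[0.835, 0.55, -0.0], [0.55, -0.835, -0.0], [-0.0, -0.0, -1.0]]
contact_force: [-0.2, 0.2, 0.2]
grip_width: 0.058
grip_force: 64.5
```

```bash
python3 -c "
from h import *
s,R=st(); print(s['wrist_torque'])"
```

```text
t 13.15 p [ 0.5108 -0.0461  0.2693] yaw 33.37 zx [-2.e-04 -0.e+00 -1.e+00] F [-0.2  0.2  0.2] w 0.058 gf 64.5 q6 0.77
[ 0.01222136 -0.01237682 -0.01659415]
```

Call:
step_arm --steps '[[[0, 0, 0.03], 3], [[0, 0, 0], 5], [[0, 0, 0], 5], [[0, 0, 0], 5], [[0, 0, 0], 5], [[0, 0, 0], 3], [[0, 0, 0], 0], [[0, 0, 0], 0]]'

```text
time: 13.82
ee_pos: [0.5109, -0.046, 0.2692]
eef_rot: [[0.991, 0.13, 0.0], [0.13, -0.991, -0.0], [0.0, 0.0, -1.0]]
contact_force: [-0.6, 0.5, 1.0]
grip_width: 0.0584
grip_force: 64.6
```

```bash
python3 -c "
from h import *
s,R=st(); print(s['wrist_torque'])"
```

```text
t 13.82 p [ 0.5109 -0.046   0.2692] yaw 7.48 zx [ 3.e-04 -1.e-04 -1.e+00] F [-0.6  0.5  1. ] w 0.0584 gf 64.6 q6 1.22
[-0.03634238  0.01213934 -0.04557321]
```

Call:
step_arm --steps '[[[0, 0, 0], 3], [[0, 0, 0], 4], [[0, 0, 0], 4], [[0, 0, 0], 4], [[0, 0, 0], 4], [[0, 0, 0], 3], [[0, 0, 0], 0], [[0, 0, 0], 0]]'

```text
time: 14.48
ee_pos: [0.5109, -0.046, 0.2692]
eef_rot: [[0.968, -0.25, 0.0], [-0.25, -0.968, -0.0], [0.0, 0.0, -1.0]]
contact_force: [-1.0, -0.4, 2.3]
grip_width: 0.0586
grip_force: 64.7
```

```bash
python3 -c "
from h import *
s,R=st(); print(s['wrist_torque'])"
```

```text
t 14.48 p [ 0.5109 -0.046   0.2692] yaw -14.45 zx [ 3.e-04 -1.e-04 -1.e+00] F [-1.  -0.4  2.3] w 0.0586 gf 64.7 q6 1.6
[-0.00208483 -0.03317234  0.03737164]
```

Call:
step_arm --steps '[[[0, 0, 0], 2], [[0, 0, 0], 2], [[0, 0, 0], 1], [[0, 0, 0], 0], [[0, 0, 0], 0]]'

```text
time: 14.9
ee_pos: [0.5109, -0.0461, 0.2692]
eef_rot: [[0.943, -0.334, 0.0], [-0.334, -0.943, -0.0], [0.0, 0.0, -1.0]]
contact_force: [-0.6, -0.8, 2.7]
grip_width: 0.0583
grip_force: 64.8
```

```bash
python3 -c "
from h import *
s,R=st(); print(s['wrist_torque'])"
```

```text
t 14.9 p [ 0.5109 -0.0461  0.2692] yaw -19.51 zx [ 3.e-04 -1.e-04 -1.e+00] F [-0.6 -0.8  2.7] w 0.0583 gf 64.8 q6 1.69
[-0.06900585 -0.05435139 -0.04202958]
```

Call:
step_arm --steps '[[[0, 0, 0], 1.5], [[0, 0, 0], 1.5], [[0, 0, 0], 1], [[0, 0, 0], 0], [[0, 0, 0], 0]]'

```text
time: 15.32
ee_pos: [0.5109, -0.0461, 0.2692]
eef_rot: [[0.917, -0.4, 0.0], [-0.4, -0.917, -0.0], [0.0, 0.0, -1.0]]
contact_force: [-0.3, -2.4, 4.3]
grip_width: 0.0584
grip_force: 64.9
```

```bash
python3 -c "
from h import *
s,R=st(); print(s['wrist_torque'])"
```

```text
t 15.32 p [ 0.5109 -0.0461  0.2692] yaw -23.55 zx [ 2.e-04 -3.e-04 -1.e+00] F [-0.3 -2.4  4.3] w 0.0584 gf 64.9 q6 1.76
[-0.41257507  0.06448859  0.07000644]
```

Call:
step_arm --steps '[[[0, 0, 0], 1.5], [[0, 0, 0], 1.5], [[0, 0, 0], 0], [[0, 0, 0], 0]]'

```text
time: 15.65
ee_pos: [0.5105, -0.0459, 0.2691]
eef_rot: [[0.895, -0.446, -0.001], [-0.446, -0.895, -0.0], [-0.001, 0.001, -1.0]]
contact_force: [-3.6, -0.6, 6.0]
grip_width: 0.0577
grip_force: 65.1
```

```bash
python3 -c "
from h import *
s,R=st(); print(s['wrist_torque'])"
```

```text
t 15.65 p [ 0.5105 -0.0459  0.2691] yaw -26.51 zx [-1.3e-03 -1.0e-04 -1.0e+00] F [-3.6 -0.6  6. ] w 0.0577 gf 65.1 q6 1.82
[-0.21249955  0.58147795  0.45936684]
```

Call:
step_arm --steps '[[[0, 0, 0], 1.5], [[0, 0, 0], 1.5], [[0, 0, 0], 0], [[0, 0, 0], 0]]'

```text
time: 15.98
ee_pos: [0.5098, -0.0452, 0.2691]
eef_rot: [[0.871, -0.491, -0.004], [-0.491, -0.871, 0.001], [-0.004, 0.001, -1.0]]
contact_force: [-8.6, 5.1, 12.0]
grip_width: 0.0584
grip_force: 65.7
```

Run:
```python
from h import *
s,R=st(); print(s['wrist_torque'])
im,ci=snap('top','top2.png'); w,cw=snap('wrist','w6.png')
a=im[100:270,240:430]; a=cv2.resize(a,(480,430),interpolation=cv2.INTER_CUBIC); b=w[180:420,200:440]; b=cv2.resize(b,(300,430))
cv2.imwrite('pics/chk.png',cv2.cvtColor(np.hstack([a,b]),cv2.COLOR_RGB2BGR))
```

```text
t 15.98 p [ 0.5098 -0.0452  0.2691] yaw -29.44 zx [-3.7e-03  8.0e-04 -1.0e+00] F [-8.6  5.1 12. ] w 0.0584 gf 65.7 q6 1.87
[1.0231707  1.20915895 1.04921404]
```

View pics/chk.png

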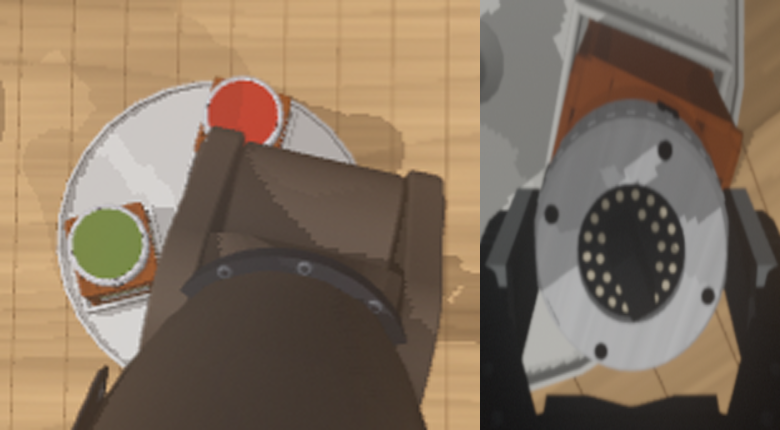

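Call:
step_arm --steps '[[[0, 0, 0], 0], [[0, 0, 0], 0], [[0, 0, 0], 0], [[0, 0, -0.4], 0], [[0, 0, -1], 0], [[0, 0, -1.5], 0], [[-1, 0, -1.5], 0], [[-2, 0, -1.5], 0], [[-2, 0, -1.5], 0], [[-1, 0, -1.5], 0], [[0, 0, 0], 0], [[0, 0, 0], 0], [[0, 0, 0], 0]]' --jaw 8.2

```text
time: 17.17
ee_pos: [0.4591, -0.0166, 0.3581]
eef_rot: [[0.869, -0.494, 0.001], [-0.494, -0.869, -0.0], [0.001, -0.0, -1.0]]
contact_force: [0.1, 0.1, 0.1]
grip_width: 0.0821
grip_force: 0.0
```

Run:
```python
from h import *
import pickle
s,R=st()
im,ci=snap('wrist','w7.png'); pickle.dump((ci,s),open('w7.pkl','wb'))
u,v=map(int,proj(ci,[.511,-.046,.1125])); print(u,v); k=95; y0=max(0,v-k)
c=im[y0:v+k,u-k:u+k]; print(u-k,y0,c.shape)
cv2.imwrite('pics/w7c.png',cv2.resize(cv2.cvtColor(c,cv2.COLOR_RGB2BGR),None,fx=3,fy=3,interpolation=cv2.INTER_CUBIC))
```

```text
t 17.17 p [ 0.4591 -0.0166  0.3581] yaw -29.63 zx [ 8.e-04 -3.e-04 -1.e+00] F [0.1 0.1 0.1] w 0.0821 gf 0.0 q6 1.91
322 148
227 53 (190, 190, 3)
```

View pics/w7c.png

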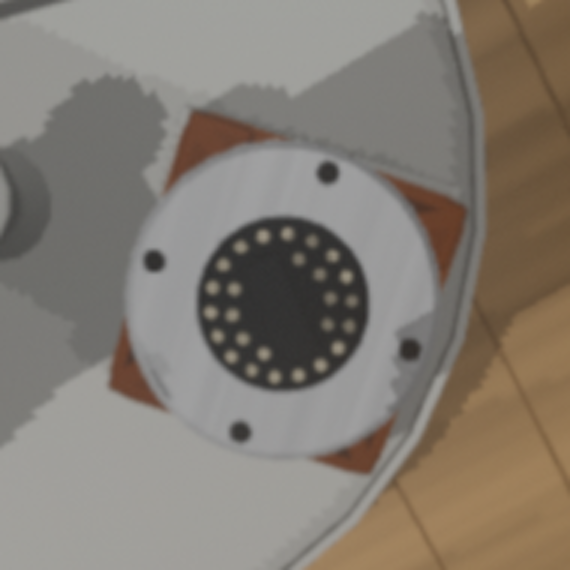

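The crop shows the ring on the jar with the sifter bar showing through, dots at (328,172), (154,261), (240,432) and (409,349), and jar corners at (192,112), (466,207), (370,472) and (110,386).

Run:
```python
from h import *
import pickle
ci,s=pickle.load(open('w7.pkl','rb'))
W=lambda L,z:np.array([onz(ci,227+(x-1)/3,53+(y-1)/3,z)[:2] for x,y in L])
D=W([(328,172),(154,261),(240,432),(409,349)],.1125); c=D.mean(0); e=D-c
print('ring',c.round(4),np.hypot(*e.T).round(4),(np.degrees(np.arctan2(e[:,1],e[:,0]))%90).round(1))
J=W([(192,112),(466,207),(370,472),(110,386)],.09); f=np.roll(J,-1,0)-J
print('jar',J.mean(0).round(4),np.hypot(*f.T).round(4),(np.degrees(np.arctan2(f[:,1],f[:,0]))%90).round(1))
```

```text
ring [ 0.5087 -0.0436] [0.0255 0.0254 0.0255 0.0253] [41.4 41.6 41.5 41.6]
jar [ 0.5088 -0.0441] [0.0586 0.0583 0.0585 0.0581] [42.1 41.8 41.9 41.9]
```

```bash
python3 -c "
from workcell import manip
print(manip.hand_in())"
```

```text
the job is handed in; nothing more can be done
None
```

The job is handed in at about 17 s: the sifter is seated in the jar, the ring is screwed to its stop (lugs within about 0.5° of it, at home height, about 1 N m felt), and the gripper is clear; the final twist shifted the jar about 3 mm and turned it about 5°, still standing in its well.

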